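# Find the cabin fan with the sound bearing and seat it

### The arm

A 6-joint arm with a two-finger parallel gripper is mounted at the origin on the work surface. World frame = base frame: x ahead of the robot, y to its left, z up, the work surface at z = 0. Lengths are in m, angles in rad, forces in N, time in s.
With the tool pointing down it reaches from about 0.275 to 0.725 m from the base axis. Payload 5.6 kg.
Tool frame: the origin (TCP) lies on the centre line of the jaws, within the pads' length; the fingertips stand 17 mm ahead of it and the grasp point (between the pads) lies 2 mm behind it (bot.tip_extent is the distance from the TCP to the fingertips, in m); z points along the fingers, x is the direction in which the jaws open and shut, and the axes are right-handed (so a half turn about z gives the same grasp; the last joint's range is limited). The gripper opens to 85 mm and grips with 20 to 120 N. Pads are 22 mm wide; open, the fingers measure 114 mm over their backs; the gripper's body (76 mm by 85 mm) begins 54 mm behind the grasp point. The pads swing forward as they close: fully open they stand 13 mm farther back than shut.
Start: joints at [-0.947, 0.255, 0.108, 0, -1.424, -0.285], TCP at [0.183, -0.519, 0.248] pointing down, gripper open.
Joint ranges: [-2.95, 2.95], [-1.21, 1.97], [-1.09, 1.5], [-2.87, 1.71], [-2.94, -0.07], [-3.05, 3.05]. Speed limits (rad/s): [2.57, 2.57, 3.14, 3.14, 3.14, 3.14].

### API

Orientations are given as a unit quaternion [w, x, y, z].
In Python, from workcell import bot gives the robot as it stands. Calls block until the motion is done:
- bot.move_pose(position, orientation): joint-space move of the TCP to a pose.
- bot.move_straight(position, velocity=0.15, orientation=None, guard=None): straight line of the TCP; orientation=None keeps the orientation; velocity is the mean speed in m/s. With guard (N) it stops when the force on the tool has changed by that much, and returns True; else False.
- bot.move_joints(angles): joint-space move.
- bot.gripper_to(opening, grip_force=None): finger opening in m; grip_force is the grip in N (None keeps the last); returns when the fingers have stopped.
- bot.dwell(seconds).
- bot.inverse_kinematics(position, orientation): joint angles nearest the present ones, or None.
- bot.state(): the state.
- bot.camera(name): name is "side" or "top" or "wrist"; returns a dict with "pixels" (400x640x3 uint8, blue, green, red), "K" (3x3 intrinsics, pixels), "rvec" (rotation vector, rad) and "tvec" (3), from world to camera coordinates, as OpenCV has them. Camera axes: x right, y down, z forward; pixel columns grow to the right and rows downward; lengths in m; the calibration is good to about 2 mm. A picture is of the moment at which its call begins. There is no depth.
A pose or a line that the arm cannot do raises bot.Unreachable and nothing moves.
- bot.hand_in(): hands the job in, once; it reports no verdict.
Trained networks look in the newest picture that a camera, given by its name, has taken for a name from the list of things; names that differ only in an ending like _2 or _b are one class to them, and where a whole thing is asked for, a point or a joint stands for the part that bears it (a point fixed in the world has none). Each returns a list of dicts, best first, with "p" (0 to 1); they miss things now and then, are a little off and sometimes report something else, mostly with a low value. They report only what shows in the picture. A call takes as long as a camera call. They do not tell look-alikes from the thing itself.
- bot.spot_in(camera, target): "extent" ([centre column, centre row, width, height] in pixels, round what is visible of it).
The state is a dict: "time": time; "q": joint angles; "dq": joint speeds; "joint_efforts": joint torques, N m; "tcp_pos": TCP position; "orientation": TCP orientation; "contact_force": force on the tool from outside, world axes, zero at the start; "wrist_torque": the same for the moment, N m; "finger_gap": finger opening in m.
Only numpy, scipy, OpenCV 4.12 (cv2) and the standard library are available. Lean on these libraries where they do the work, as an engineer would, in place of code of your own. Each camera call takes 0.05 s, during which the arm holds its last target. There are 200 camera calls.

### The job

Of the three spare fans in the tray one has a sound bearing, the other two drag. With the fans in the tray, push each impeller round by its vanes a quarter turn or more, one way only, and feel how it resists; then take the fan that turns most freely by its hub and press it gently, fully home, into the empty bay of the fan module. Leave the two bad fans in the tray and everything else on the desk where it is.

Things in the scene. Friction and masses are not known exactly. Their poses are not given: they have to be found in the camera images.
- hub_right (a point): Middle of the hub boss of the spare fan that starts in the tray's -y recess (a fixed point of the tray, axes as the tray's; it does not follow the fan). The boss is round, bare metal, 24 mm diameter, 22 mm tall (11 mm above and below this point), on the fan's vertical axis. It is the place to lift the fan by
- hub_middle (a point): The same point for the fan in the middle recess. Below the boss: white impeller, 80 mm across, four straight upright radial vanes (3 mm thick, from 14 to 40 mm radius, 18 mm tall, tops 11 mm below this point) on a flat disc (its top 29 mm below). The vanes start on the diagonals of the tray's x and y, within 0.2 rad, so the gaps face x and y
- hub_left (a point): The same point for the fan in the +y recess. All look alike; which is sound varies and shows only in the turning: pushed on a vane at 32 mm radius the sound one yields at under 1 N, the bad ones at 3 to 5 N, steadily. No stops; an impeller stays where it is left (no coasting). The rules call the fans sound_fan, dragging_fan, stiff_fan; they are not tracked
- tray: Grey plastic tray fixed to the desk, 100 (x) x 300 (y) x 42 mm tall, origin in the middle of its underside. Three square recesses 62 mm wide, 32 mm deep, at y = -100, 0, 100 mm, keep the fans' motors from turning. A fan's motor is a black box 60 x 60 x 36 mm, sides along the tray's, foot stepped in 1.5 mm; 4 mm of it shows. Motor top to boss middle 35 mm. Fan 0.4 to 0.6 kg
- module: Cream box of the fan module, fixed to the desk, 112 (x) x 212 (y) x 62 mm tall, origin in the middle of its underside; the empty bay is in its -y half, the reserve fan, its impeller and boss 46 mm above the top, in its +y half, 100 mm from the bay
- bay (a point): Middle of the mouth of the empty bay, on the module's top face, x and y along its sides, z up: square recess 63 mm wide, 4 mm chamfer, 36 mm deep. Sprung clips in its two x walls pinch the motor from about 10 mm down: its weight does not seat it, a push of about 10 to 20 N does. Fully home the motor stands on the floor, its top flush with the mouth, boss middle 35 mm above. Any quarter turn fits
- screwdriver: Screwdriver, 170 mm long, lying loose on the desk; origin under its middle; leave alone
- goggles: Safety goggles, 135 mm wide, 40 mm tall, lying loose on the desk; origin under the bridge; leave alone
- trackball: Trackball unit, 92 mm round and 53 mm tall, loose on the desk; origin in the middle of its underside; leave alone
Mind the look-alikes: they are no part of the job. What is shaped like the module but orange or pink is not meant.

How it is judged:
By the outcome, as a careful person would: the job done as asked, in the order asked, and still so for the second after the job is handed in, with the robot touching nothing.
It also fails if it takes over 69 s, if anything falls off the work surface, if the arm or the gripper's body presses on something with over 40 N, if the wrist force passes 120 N, or if a joint passes its speed limit or range.

## Working session

There is one attempt and no reset: what is moved stays moved. The work goes in short steps, each a Python script; the robot and the scene stay as the last script left them, time stands still between calls to the robot, and variables do not carry over. Pictures are saved under pics/ and viewed, about 8 in all and at most 12, crops included, and the job is handed in when it is done.

```bash
mkdir -p pics; ls; python3 - <<'E'
from workcell import bot
import cv2
for n in ("top","side"):
    c=bot.camera(n); cv2.imwrite(f"pics/{n}0.png",c["pixels"]); print(n,c["K"],c["rvec"],c["tvec"])
    for t in ("tray","module","bay","hub_left","hub_middle","hub_right","screwdriver","goggles","trackball"):
        print(t,[(round(d["p"],2),[round(float(v),1) for v in d["extent"]]) for d in bot.spot_in(n,t)])
print(bot.state())
E
```

```text
pics
top [[467.99785752   0.         319.60660756]
 [  0.         467.99785752 205.35265994]
 [  0.           0.           1.        ]] [ 2.20440139 -2.14608993  0.07457832] [0.16847171 0.59118439 1.43907482]
tray [(0.84, [446.1, 237.5, 105.1, 49.0])]
module [(0.79, [289.3, 141.6, 72.6, 51.0]), (0.74, [317.1, 213.6, 71.5, 51.9]), (0.56, [171.8, 225.6, 97.1, 59.1])]
bay [(0.95, [170.8, 228.9, 103.1, 57.9]), (0.79, [288.0, 141.4, 75.0, 50.2]), (0.67, [315.2, 211.6, 70.9, 52.9]), (0.25, [455.9, 173.4, 48.0, 10.9])]
hub_left [(0.71, [445.2, 235.8, 99.7, 47.0])]
hub_middle []
hub_right [(0.86, [443.9, 237.2, 103.9, 45.2])]
screwdriver [(0.62, [454.6, 173.6, 53.7, 11.0])]
goggles [(0.72, [373.9, 152.1, 44.9, 37.3])]
trackball [(0.69, [257.9, 260.0, 24.8, 32.8])]
side [[511.65361711   0.         322.8510531 ]
 [  0.         511.65361711 201.45488475]
 [  0.           0.           1.        ]] [ 2.32625805 -0.61667385  0.25153518] [-0.41724397  0.37092036  1.39938756]
tray [(0.9, [393.6, 332.5, 47.5, 59.3])]
module [(0.96, [246.5, 137.2, 58.3, 71.5]), (0.86, [316.0, 204.9, 50.3, 60.3]), (0.6
[... 434 characters left out ...]
: 1.0, 'q': array([-9.47396364e-01,  2.55120983e-01,  1.08196758e-01,  8.26298070e-06,
       -1.42391512e+00, -2.84644710e-01]), 'dq': array([-5.59551332e-05,  5.85524131e-04, -1.16280937e-03, -4.47574821e-04,
        1.83712627e-03,  1.26257121e-04]), 'joint_efforts': array([-2.70318778e-04, -3.86406827e+01,  2.38076645e+01,  5.36781415e+00,
       -3.92153615e-04, -6.78071137e-05]), 'tcp_pos': array([ 0.1828119 , -0.51871879,  0.24827205]), 'orientation': array([-2.16671847e-05,  5.77791275e-01,  8.16184563e-01,  3.13273919e-06]), 'contact_force': array([-0.15195742,  0.33557525, -0.01794123]), 'wrist_torque': array([0.00539784, 0.03197338, 0.02078578]), 'finger_gap': 0.08556761455724468}
```

```bash
python3 - <<'E'
import cv2
a=cv2.imread("pics/top0.png")[100:290,100:520]; cv2.imwrite("pics/top0c.png",cv2.resize(a,(800,362),interpolation=cv2.INTER_CUBIC))
E
```

```text
(no output)
```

View pics/top0c.png

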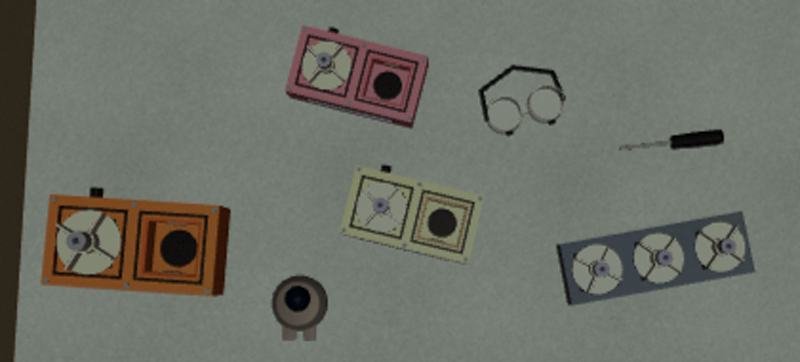

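View pics/side0.png

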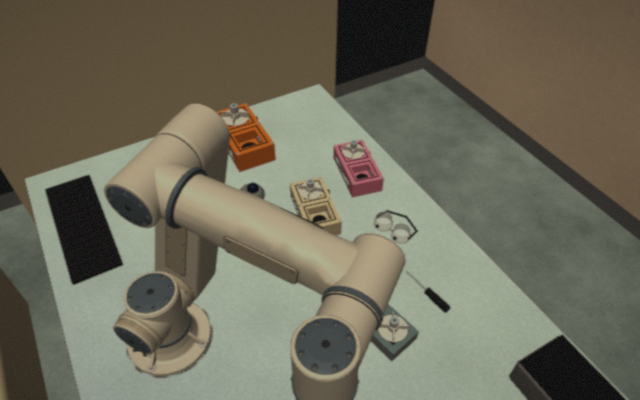

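The top crop shows three module-shaped boxes, at full-image pixels: orange (171,228), pink (288,141) and cream (316,212). Only the cream one fits the description. Its bay is the right half, about (332,217), and its reserve fan is at (300,207). The tray is at (446,237) with hubs at about (415,241), (449,235) and (482,229). I'll locate these by colour and then look from the wrist.

```bash
cat > h.py <<'E'
from workcell import bot
import cv2, numpy as np
from scipy.spatial.transform import Rotation as R
def ray(c,uv,z):
    Rm=cv2.Rodrigues(np.array(c["rvec"],float))[0]; t=np.array(c["tvec"],float).ravel()
    d=Rm.T@np.linalg.inv(c["K"])@np.array([uv[0],uv[1],1.]); o=-Rm.T@t
    return (o+d*(z-o[2])/d[2])[:2]
def proj(c,P):
    return cv2.projectPoints(np.array(P,float).reshape(-1,3),np.array(c["rvec"],float),np.array(c["tvec"],float),np.array(c["K"]),None)[0].reshape(-1,2)
def quat(a):  # tool down, tool x at angle a in world
    q=(R.from_euler('z',a)*R.from_euler('x',np.pi)).as_quat(); return np.r_[q[3],q[:3]]
def wrap(a,p): return (a+p/2)%p-p/2
E
python3 - <<'E'
from h import *
c=bot.camera("top"); 
s=lambda x,y:(100+x/1.905,100+y/1.905)
for n,z,pts in (("mod",.062,[(355,165),(482,193),(467,262),(342,234)]),("tray",.042,[(559,244),(742,212),(755,270),(572,304)]),
  ("hubs",.092,[(601,268),(665,257),(728,245)]),("modhub",.108,[(380,205)])):
    P=np.array([ray(c,s(*p),z) for p in pts]); print(n,P.round(3).tolist(),P.mean(0).round(3),[round(float(np.hypot(*(P[i]-P[i-1]))),3) for i in range(len(P))])
    if len(P)==4: d=P[1]-P[0]+P[2]-P[3]; print(np.arctan2(d[1],d[0]))
print(bot.tip_extent)
w=bot.camera("wrist"); cR=cv2.Rodrigues(np.array(w["rvec"],float))[0]; st=bot.state()
p=-cR.T@np.array(w["tvec"]).ravel(); T=R.from_quat(np.roll(st["orientation"],-1)).as_matrix(); print("cam in tool",T.T@(p-st["tcp_pos"]),T.T@cR.T[:,2],w["K"][0])
E
```

```text
mod [[0.638, 0.287], [0.598, 0.082], [0.488, 0.104], [0.527, 0.304]] [0.563 0.194] [0.113, 0.208, 0.113, 0.204]
-1.763265995517988
tray [[0.521, -0.045], [0.581, -0.339], [0.488, -0.359], [0.425, -0.067]] [ 0.504 -0.202] [0.098, 0.3, 0.095, 0.299]
-1.36590625712945
hubs [[0.484, -0.103], [0.503, -0.202], [0.525, -0.299]] [ 0.504 -0.201] [0.201, 0.101, 0.1]
modhub [[0.572, 0.242]] [0.572 0.242] [0.0]
0.017
cam in tool [ 0.00041646 -0.07881472 -0.12425909] [-5.21114831e-04  3.03832895e-01  9.52725197e-01] [330.00834532   0.         312.32035911]
```

```bash
python3 - <<'E'
from h import *
q0=bot.state()["q"]
for p in ((.484,-.103,.08),(.503,-.202,.08),(.525,-.299,.08),(.5535,.145,.1)):
    for k in range(-2,3):
        a=(0.205 if p[1]<0 else -.193)+k*np.pi/2
        q=bot.inverse_kinematics(np.array(p),quat(a)); print(p,round(a,2),None if q is None else np.round(q,2))
c0=np.array([.504,-.202]); a=0.205-np.pi/2
tool_y=np.array([np.sin(a),-np.cos(a)])
pos=c0-tool_y*0.04
bot.move_pose(np.r_[pos,.27],quat(a)); 
w=bot.camera("wrist"); cv2.imwrite("pics/w1.png",w["pixels"]); np.savez("w1.npz",K=w["K"],rvec=w["rvec"],tvec=w["tvec"])
for t in ("tray","hub_left","hub_middle"): print(t,[(round(d["p"],2),np.round(d["extent"],1)) for d in bot.spot_in("wrist",t)])
s=bot.state();print(s["time"],s["q"],s["contact_force"],s["wrist_torque"])
E
```

```text
(0.484, -0.103, 0.08) -2.94 [ 0.11  0.27 -0.33  0.   -0.97  0.1 ]
(0.484, -0.103, 0.08) -1.37 [ 0.11  0.27 -0.33  0.   -0.97  1.67]
(0.484, -0.103, 0.08) 0.2 [ 0.11  0.27 -0.33  0.   -0.97 -3.04]
(0.484, -0.103, 0.08) 1.78 [ 0.11  0.27 -0.33  0.   -0.97 -1.47]
(0.484, -0.103, 0.08) 3.35 [ 0.11  0.27 -0.33  0.   -0.97  0.1 ]
(0.503, -0.202, 0.08) -2.94 [-0.09  0.35 -0.21  0.   -1.01  0.3 ]
(0.503, -0.202, 0.08) -1.37 [-0.09  0.35 -0.21  0.   -1.01  1.87]
(0.503, -0.202, 0.08) 0.2 [-0.09  0.35 -0.21  0.   -1.01 -2.84]
(0.503, -0.202, 0.08) 1.78 [-0.09  0.35 -0.21  0.   -1.01 -1.27]
(0.503, -0.202, 0.08) 3.35 [-0.09  0.35 -0.21  0.   -1.01  0.3 ]
(0.525, -0.299, 0.08) -2.94 [-0.26  0.46 -0.03  0.   -1.08  0.46]
(0.525, -0.299, 0.08) -1.37 [-0.26  0.46 -0.03  0.   -1.08  2.04]
(0.525, -0.299, 0.08) 0.2 [-0.26  0.46 -0.03  0.   -1.08 -2.68]
(0.525, -0.299, 0.08) 1.78 [-0.26  0.46 -0.03  0.   -1.08 -1.11]
(0.525, -0.299, 0.08) 3.35 [-0.26  0.46 -0.03  0.   -1.08  0.46]
(0.5535, 0.145, 0.1) -3.33 [ 0.53  0.39 -0.1   0.   -1.09 -0.72]
(0.5535, 0.145, 0.1) -1.76 [ 0.53  0.39 -0.1   0.   -1.09  0.85]
(0.5535, 0.145, 0.1) -0.19 [ 0.53  0.39 -0.1   0.   -1.09  2.42]
(0.5535, 0.145, 0.1) 1.38 [ 0.53  0.39 -0.1   0.   -1.09 -2.29]
(0.5535, 0.145, 0.1) 2.95 [ 0.53  0.39 -0.1   0.   -1.09 -0.72]
tray [(0.82, array([310.2, 198.7, 276.2,  93.2]))]
hub_left []
hub_middle [(0.73, array([313.4, 198. , 273.8,  92.2]))]
3.15 [-7.28188582e-02  3.04129116e-01  2.29505806e-01  2.07528234e-05
 -1.49617217e+00  1.84736776e+00] [-0.23257699 -0.11878666  0.59068567] [ 0.03554266 -0.04876274  0.02693224]
```

View pics/w1.png

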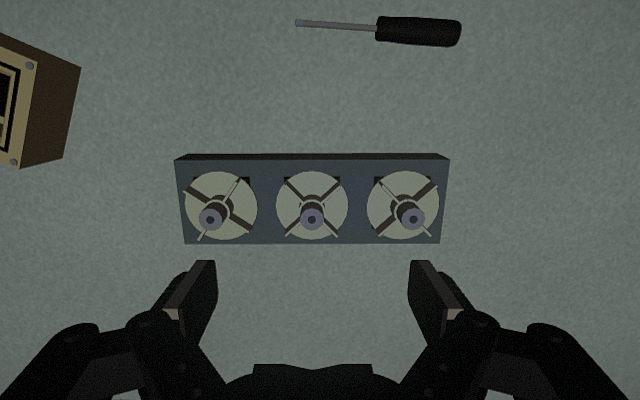

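```bash
python3 - <<'E'
from h import *
w=dict(np.load("w1.npz"))
H=np.array([ray(w,p,.092) for p in ((210,218),(312,217.5),(412,218))]);print(H, H.mean(0))
T=np.array([ray(w,p,.042) for p in ((175,160),(449,159),(440,243),(184,243))]);print(T,T.mean(0),np.hypot(*(T[1]-T[0])),np.hypot(*(T[2]-T[1])))
for v in (T[1]-T[0],T[2]-T[3],H[2]-H[0]): print(np.arctan2(v[1],v[0])+np.pi/2)
# vane tips (top z .07)
for i,ps in enumerate((((197,241),(240,178),(183,190),(253,232)),((288,182),(340,180),(287,235),(338,237)),((375,188),(437,190),(440,231)))):
    for p in ps:
        d=ray(w,p,.066)-H[i]; print(i,np.hypot(*d).round(3),round(float(wrap(np.arctan2(d[1],d[0])-.205-np.pi/4,np.pi/2)),2))
E
```

```text
[[ 0.48449888 -0.1037422 ]
 [ 0.50506498 -0.2014957 ]
 [ 0.52421615 -0.29755887]] [ 0.50459334 -0.20093226]
[[ 0.52165871 -0.04710509]
 [ 0.58210281 -0.33654922]
 [ 0.48517961 -0.3584612 ]
 [ 0.42504251 -0.06495851]] [ 0.50349591 -0.2017685 ] 0.29568799899487835 0.09936921074005872
0.20586962175555312
0.20209740435635326
0.20212357331408604
0 0.045 0.18
0 0.043 0.12
0 0.04 0.22
0 0.045 0.16
1 0.038 -0.08
1 0.042 0.04
1 0.041 0.05
1 0.043 -0.07
2 0.04 0.17
2 0.038 -0.2
2 0.047 0.22
```

```bash
cat >> h.py <<'E'
HUB=[np.array(p) for p in ((.4838,-.1033),(.504,-.2013),(.5242,-.2993))]
def probe(i,off=0.,steps=16,dq=.144):
    a=.203-np.pi/2+off; xy=HUB[i]
    bot.gripper_to(.05)
    bot.move_pose(np.r_[xy,.125],quat(a))
    print("guard",bot.move_straight(np.r_[xy,.073],velocity=.06,guard=5))
    s=bot.state(); print("t",round(s["time"],2),"tcp",s["tcp_pos"].round(4),"gap",round(s["finger_gap"],3),"q6",s["q"][5].round(2))
    f0,t0,e0=s["contact_force"],s["wrist_torque"],s["joint_efforts"][5]; q=s["q"].copy()
    for k in range(steps):
        q[5]-=dq; bot.move_joints(q); s=bot.state()
        print(k,round(s["time"],2),(s["contact_force"]-f0).round(2),(s["wrist_torque"]-t0).round(3),round(float(s["joint_efforts"][5]-e0),3))
E
python3 - <<'E'
from h import *
probe(1)
E
```

```text
guard False
t 5.26 tcp [ 0.5043 -0.2014  0.0734] gap 0.05 q6 1.87
0 5.53 [-0.12  1.43  0.66] [-0.053  0.003  0.067] -0.448
1 5.79 [-1.04 -0.41  0.29] [-0.072 -0.027  0.024] -0.418
2 6.06 [-0.37  0.18  0.11] [-0.085  0.053  0.029] -0.399
3 6.33 [-0.78 -0.48 -0.8 ] [-0.083 -0.062  0.047] -0.394
4 6.59 [-1.17  0.47  0.93] [-0.025  0.005  0.015] -0.391
5 6.86 [-0.94  0.21 -0.37] [-0.041 -0.002  0.025] -0.39
6 7.12 [-0.1   0.33  0.96] [-0.042 -0.003  0.052] -0.39
7 7.39 [-0.17  0.13  1.48] [-0.023 -0.042  0.053] -0.389
8 7.66 [-0.8  -0.02  1.1 ] [-0.03  -0.002  0.012] -0.389
9 7.92 [-1.11  0.14  0.94] [-0.024 -0.013  0.042] -0.389
10 8.19 [-0.02  0.92 -0.36] [-0.072  0.015  0.045] -0.39
11 8.46 [-0.65  0.96  0.3 ] [-0.16  -0.042  0.049] -0.394
12 8.72 [-0.5   0.18  0.39] [-0.269  0.015  0.064] -0.4
13 8.99 [-0.32  0.33 -0.57] [-0.327  0.023  0.062] -0.406
14 9.26 [-1.5  -0.48 -0.24] [-0.405  0.098  0.049] -0.411
15 9.53 [-1.33 -1.08 -0.45] [-0.352  0.138  0.055] -0.415
```

```bash
python3 - <<'E'
from h import *
w=bot.camera("wrist"); cv2.imwrite("pics/w2.png",w["pixels"])
s=bot.state(); print(s["tcp_pos"],s["contact_force"],s["wrist_torque"],s["q"])
E
```

```text
[ 0.50438511 -0.20133132  0.07342963] [-0.20955587 -0.94009679 -0.59899862] [-0.31182467  0.2055244   0.0927228 ] [-9.14664078e-02  3.59880393e-01 -2.12308974e-01  6.80536066e-05
 -9.97650929e-01 -4.31810346e-01]
```

View pics/w2.png

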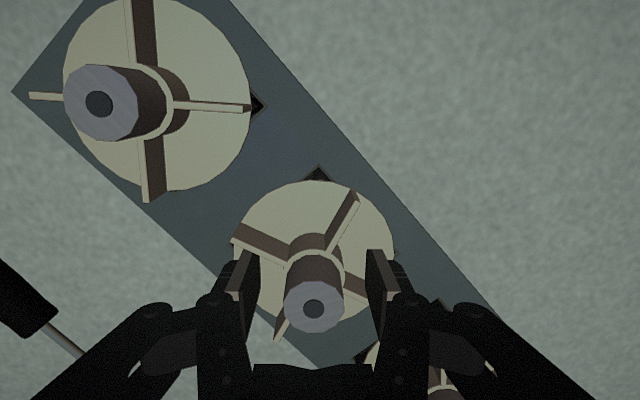

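The fingers are between the vanes on either side of the boss (314,308), and the impeller has turned with them. Next is the same probe on the other two fans, averaging the readings.

```bash
python3 - <<'E'
s=open("h.py").read()
i=s.index("def probe"); s=s[:i]+'''def avg(n=8):
    L=[bot.state() for _ in range(n)]; return L[-1],np.mean([l["contact_force"] for l in L],0),np.mean([l["wrist_torque"] for l in L],0),np.std([l["wrist_torque"] for l in L],0)
'''+s[i:].replace("f0,t0,e0=s[\"contact_force\"],s[\"wrist_torque\"],s[\"joint_efforts\"][5]","_,f0,t0,sd=avg(); e0=s[\"joint_efforts\"][5]; print(\"base\",f0.round(2),t0.round(3),sd.round(3))").replace("bot.move_joints(q); s=bot.state()","bot.move_joints(q); s,f,t,_=avg()").replace('s["contact_force"]-f0','f-f0').replace('s["wrist_torque"]-t0','t-t0')
open("h.py","w").write(s)
E
python3 - <<'E'
from h import *
q=bot.state()["tcp_pos"]; bot.move_straight(np.r_[HUB[1],.125],velocity=.15)
s,f,t,sd=avg(); print("air end",f.round(2),t.round(3),sd.round(3))
probe(2,0.05)
bot.move_straight(np.r_[HUB[2],.125],velocity=.15)
s,f,t,sd=avg(); print("air end",f.round(2),t.round(3),s["time"])
E
```

```text
air end [-0.53 -0.57 -0.67] [-0.022  0.044 -0.013] [0. 0. 0.]
guard False
t 13.46 tcp [ 0.5245 -0.2995  0.0735] gap 0.05 q6 2.08
base [-0.25 -0.23  0.32] [ 0.024  0.01  -0.059] [0. 0. 0.]
0 13.72 [0.65 0.12 0.11] [-0.078 -0.002  0.026] -0.448
1 13.99 [ 0.89 -0.51 -0.85] [0.025 0.027 0.015] -0.418
2 14.26 [-0.37 -0.11 -0.26] [-0.054 -0.04   0.065] -0.398
3 14.53 [ 1.11 -0.29 -0.21] [-0.051 -0.048 -0.003] -0.391
4 14.79 [-0.2   0.08 -0.21] [-0.085 -0.026 -0.01 ] -0.389
5 15.06 [ 0.87  1.12 -0.27] [-0.007  0.033  0.049] -0.388
6 15.32 [ 0.65  0.46 -0.27] [-0.026  0.014  0.109] -0.387
7 15.59 [ 1.05 -0.01 -0.13] [-0.03  -0.007  0.015] -0.387
8 15.86 [ 0.41 -0.03 -0.62] [-0.016 -0.01   0.074] -0.387
9 16.12 [ 0.83 -0.38 -0.31] [0.012 0.038 0.075] -0.387
10 16.39 [ 0.33 -0.01 -1.1 ] [0.019 0.009 0.054] -0.387
11 16.66 [-0.7   0.49 -0.2 ] [-0.017  0.021  0.028] -0.387
12 16.93 [0.03 1.04 0.32] [-0.01  -0.027  0.078] -0.387
13 17.19 [ 0.65  1.37 -0.24] [-0.014  0.028  0.043] -0.387
14 17.46 [-0.27  0.   -0.32] [-0.075  0.022  0.076] -0.387
15 17.73 [ 0.53  0.85 -0.65] [-0.066  0.029  0.102] -0.387
air end [-0.51 -0.72 -1.26] [-0.008  0.038  0.027] 18.2167
```

```bash
cat >> h.py <<'E'
def chord(i,vane,guards=(2.2,),air=()):
    # vane: world angle of one vane; push clockwise from mid-gap ahead of it, closed fingers, tool x tangential
    c=min((vane+np.pi/4+k*np.pi/2 for k in range(4)),key=lambda x:abs(wrap(x-np.pi/4*0-0.2,2*np.pi)))  # gap on the +x side
    r=np.array([np.cos(c),np.sin(c)]); t=np.array([r[1],-r[0]])
    a=np.arctan2(t[1],t[0]); st=HUB[i]+.034*r; en=st+.030*t
    bot.gripper_to(0.0); bot.move_pose(np.r_[st,.115],quat(a))
    s=bot.state(); print("gap dir",round(float(c),2),"q6",s["q"][5].round(2),"t",round(s["time"],2))
    for g in air:
        print("air",g,bot.move_straight(np.r_[en,.115],velocity=.03,guard=g)); bot.move_straight(np.r_[st,.115],velocity=.15)
    print("down",bot.move_straight(np.r_[st,.076],velocity=.08,guard=5))
    s0=bot.state()
    for g in guards:
        h=bot.move_straight(np.r_[en,.076],velocity=.03,guard=g); s=bot.state(); d=s["tcp_pos"][:2]-st
        f=s["contact_force"]-s0["contact_force"]
        print("push",g,h,"travel",(d@t).round(4),"F tang",(f[:2]@t).round(2),f.round(2),"t",round(s["time"],2))
        if not h: break
    bot.move_straight(np.r_[s["tcp_pos"][:2],.115],velocity=.15)
E
python3 - <<'E'
from h import *
chord(2,.693,guards=(2.2,3,4,40),air=(1.5,2.2))
E
```

```text
gap dir 6.19 q6 1.73 t 20.45
air 1.5 False
air 2.2 False
down False
push 2.2 True travel 0.0189 F tang 0.14 [ 2.11 -0.33  0.77] t 24.75
push 3 True travel 0.0195 F tang -0.26 [ 1.34  0.13 -0.16] t 24.97
push 4 True travel 0.0207 F tang 0.47 [ 2.03 -0.66 -0.69] t 25.19
push 40 False travel 0.0306 F tang 0.92 [ 2.17 -1.13 -1.38] t 25.67
```

```bash
sed -i 's/st=HUB\[i\]+.034\*r; en=st+.030\*t/st=HUB[i]+.031*r; en=HUB[i]+.022*r+.026*t/' h.py; python3 - <<'E'
from h import *
chord(1,.60,guards=(1.6,2.4,3.2,40))
c=bot.camera("top"); cv2.imwrite("pics/top3.png",cv2.resize(c["pixels"][200:275,385:510],None,fx=5,fy=5,interpolation=cv2.INTER_CUBIC))
E
```

```text
gap dir 6.1 q6 1.48 t 26.87
down False
push 1.6 True travel 0.0089 F tang -1.09 [1.18 0.88 1.42] t 27.99
push 2.4 True travel 0.0095 F tang -0.04 [ 0.98 -0.15  1.9 ] t 28.23
push 3.2 True travel 0.0139 F tang 1.02 [-0.54 -0.94 -0.87] t 28.57
push 40 False travel 0.0263 F tang -0.47 [ 2.01  0.11 -1.6 ] t 29.17
```

View pics/top3.png

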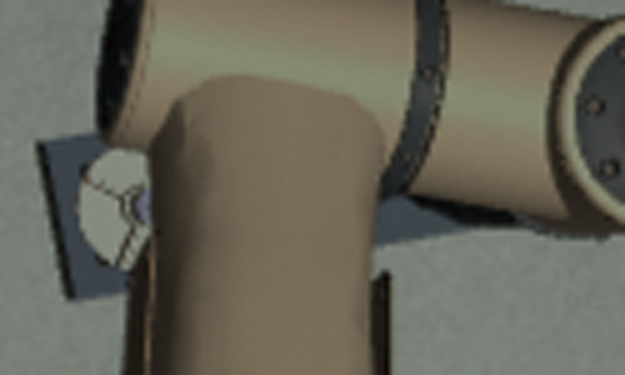

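```bash
python3 - <<'E'
from h import *
probe(0,0.12,steps=4,dq=.575)
bot.move_straight(np.r_[HUB[0],.115],velocity=.15)
chord(0,.72,guards=(1.6,2.4,3.2,40))
E
```

```text
guard False
t 31.77 tcp [ 0.4842 -0.1033  0.0734] gap 0.05 q6 1.79
base [-0.1  -0.19  0.07] [-0.011 -0.038  0.   ] [0. 0. 0.]
0 32.38 [-0.21  0.11  0.38] [-0.016  0.043 -0.022] -0.135
1 32.98 [ 0.31  2.04 -0.02] [ 0.004  0.044 -0.022] -0.119
2 33.59 [-0.24  0.89 -0.21] [0.016 0.024 0.017] -0.114
3 34.2 [0.56 0.39 0.85] [0.015 0.024 0.044] -0.112
gap dir 6.22 q6 1.41 t 36.84
down False
push 1.6 False travel 0.026 F tang -0.26 [ 0.9   0.2  -0.33] t 38.54
```

```bash
python3 - <<'E'
from h import *
bot.gripper_to(.05)
a=.203-np.pi/2; ty=np.array([np.sin(a),-np.cos(a)])
bot.move_pose(np.r_[HUB[0]*.6+HUB[1]*.4-ty*.04,.2],quat(a))
w=bot.camera("wrist"); cv2.imwrite("pics/w4.png",w["pixels"]); np.savez("w4.npz",K=w["K"],rvec=w["rvec"],tvec=w["tvec"])
print(bot.state()["time"], proj(w,[list(h)+[.092] for h in HUB]))
E
```

```text
39.9833 [[261.54011811 252.10944438]
 [389.56627763 251.88475631]
 [517.61985693 251.66002011]]
```

View pics/w4.png

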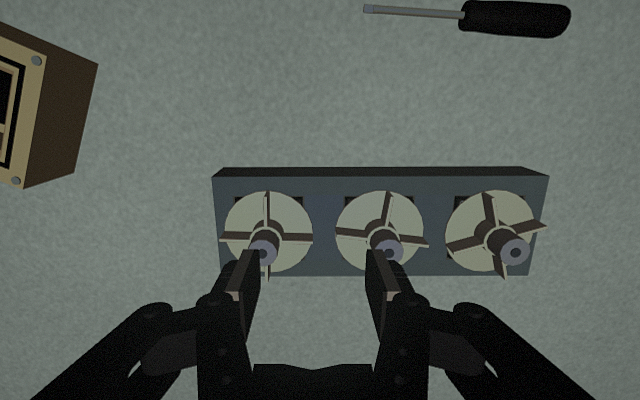

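Bosses show at (263,250), (388,250) and (516,251), within about 2 px of my estimates. The impeller at (267,230) ended against the finger like the middle one, so it really was pushed. It never tripped the 1.6 N guard, while the other two tripped at 3.2 and 4 N, so hub 0 (nearest the module) is the sound fan. I'll grasp it, lift it and look at the bay on the way.

```bash
python3 - <<'E'
from h import *
a=-2.153
bot.move_pose(np.r_[HUB[0],.13],quat(a))
print(bot.move_straight(np.r_[HUB[0],.089],velocity=.08,guard=6))
bot.gripper_to(0.0,grip_force=45); s=bot.state(); print("gap",s["finger_gap"],s["tcp_pos"],s["contact_force"])
bot.move_straight(np.r_[HUB[0],.20],velocity=.1); s=bot.state(); print(s["finger_gap"],s["contact_force"],s["time"])
b=a-.396; ty=np.array([np.sin(b),-np.cos(b)]); bay=np.array([.5535,.145])
bot.move_pose(np.r_[bay-ty*.11,.25],quat(b)); 
w=bot.camera("wrist"); cv2.imwrite("pics/w5.png",w["pixels"]); np.savez("w5.npz",K=w["K"],rvec=w["rvec"],tvec=w["tvec"])
s=bot.state(); print(s["time"],s["finger_gap"],s["q"].round(2),proj(w,[[*bay,.062]]))
E
```

```text
False
gap 0.022650547466744424 [ 0.48409211 -0.10363179  0.08974299] [-1.01842627 -2.03971929  4.42295528]
0.022085104627940097 [ 0.89550779 -0.71220615 -5.55667657] 43.0833
43.9833 0.02220199103464377 [ 0.34  0.39  0.3   0.   -1.48  0.25] [[311.17764594 277.10778578]]
```

View pics/w5.png

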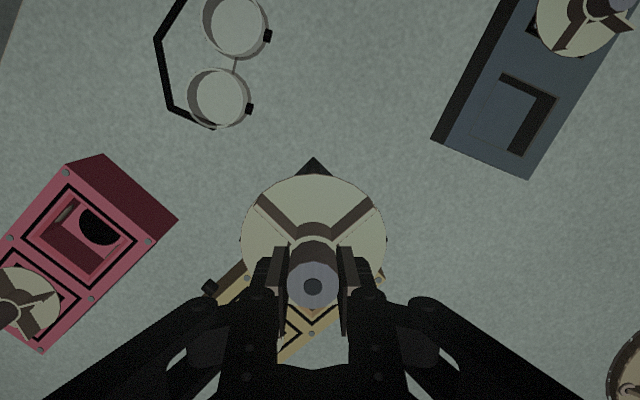

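My viewing offset had the wrong sign: the cream module is hidden below the fan. The motor corners at (313,160), (242,240) and (386,240) show the fan held square. I'll move to the other side and look again.

```bash
python3 - <<'E'
from h import *
b=-2.549; ty=np.array([np.sin(b),-np.cos(b)]); bay=np.array([.5535,.145])
bot.move_pose(np.r_[bay+ty*.11,.25],quat(b)); 
w=bot.camera("wrist"); cv2.imwrite("pics/w6.png",w["pixels"]); np.savez("w6.npz",K=w["K"],rvec=w["rvec"],tvec=w["tvec"])
s=bot.state(); print(s["time"],s["finger_gap"],proj(w,[[*bay,.062]]))
E
```

```text
44.9167 0.022099464832809834 [[311.01163487  54.93640558]]
```

View pics/w6.png

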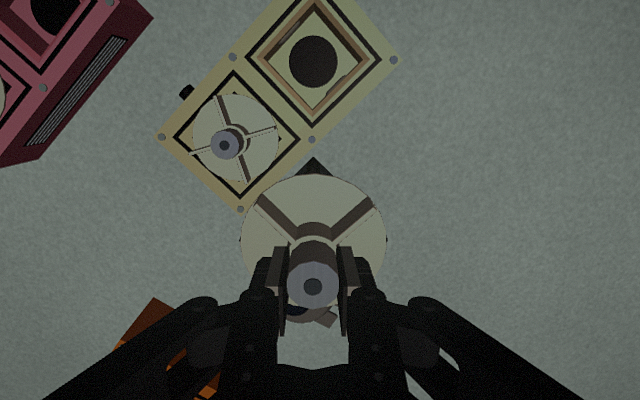

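```bash
python3 - <<'E'
from h import *
im=cv2.imread("pics/w6.png"); w=dict(np.load("w6.npz")); 
bay=np.array([.5535,.145]); y=-.193; ax=np.array([np.cos(y),np.sin(y)]); ay=np.array([-ax[1],ax[0]])
cr=cv2.resize(im[0:130,220:420],None,fx=4,fy=4,interpolation=cv2.INTER_CUBIC)
def draw(h,z,col):
    p=proj(w,[[*(bay+h*(i*ax+j*ay)),z] for i,j in((1,1),(1,-1),(-1,-1),(-1,1))]); print(h,p.round(1).tolist())
    q=((p-[220,0]+.5)*4-.5).astype(int); cv2.polylines(cr,[q],True,col,1)
draw(.0315,.058,(0,0,255)); draw(.0355,.062,(0,255,0))
cv2.imwrite("pics/w6c.png",cr)
E
```

```text
0.0315 [[260.7, 55.5], [310.9, -1.9], [361.4, 55.4], [311.1, 107.7]]
0.0355 [[253.5, 55.0], [310.9, -11.0], [368.5, 54.9], [311.1, 114.2]]
```

View pics/w6c.png

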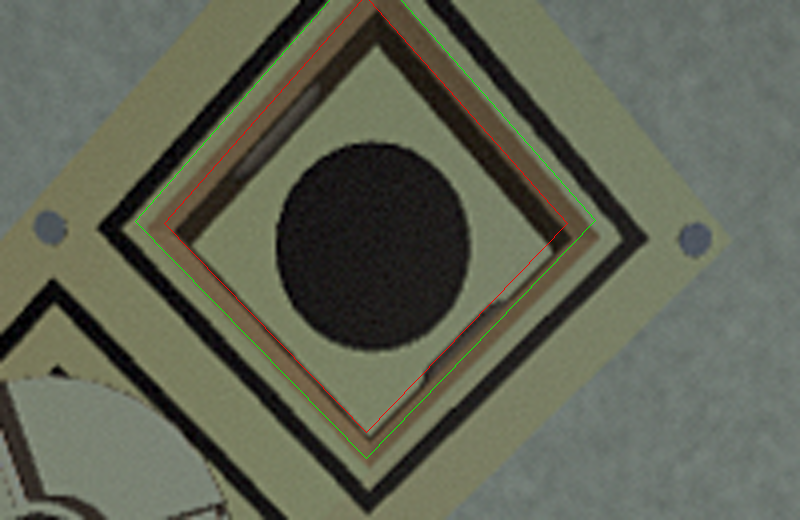

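```bash
python3 - <<'E'
from h import *
from scipy.optimize import least_squares
w=dict(np.load("w6.npz"))
f=lambda p:(lambda x:((x+.5)/4-.5+np.array([220,0])))(np.array(p,float))
ob=f([(140,223),(600,237),(368,465)])
def m(v,h):
    ax=np.array([np.cos(v[2]),np.sin(v[2])]); ay=np.array([-ax[1],ax[0]])
    return proj(w,[[*(v[:2]+h*(i*ax+j*ay)),.062] for i,j in((1,1),(-1,-1),(-1,1))])
r=least_squares(lambda v:(m(v,.0355)-ob).ravel(),[.5535,.145,-.193]); print(r.x,r.fun.round(2))
ob2=f([(98,228),(648,238),(369,512)])
r=least_squares(lambda v:(m(v,v[3])-ob2).ravel(),[.5535,.145,-.193,.043]); print(r.x,r.fun.round(2))
E
```

```text
[ 0.55152361  0.14569484 -0.21866364] [ 0.35  0.11  0.15 -0.33 -0.53  0.22]
[ 0.55079717  0.14597496 -0.21068618  0.0425005 ] [ 0.08 -0.05 -0.05 -0.08 -0.03  0.14]
```

```bash
python3 - <<'E'
from h import *
w=dict(np.load("w6.npz")); s=bot.state(); p=s["tcp_pos"]; b=-2.549
print(p, proj(w,[[*p[:2],p[2]+.002]]), "boss seen xy", ray(w,(313,286.5),p[2]+.002), "tool x,y off", end=" ")
d=ray(w,(313,286.5),p[2]+.002)-p[:2]; print(d@[np.cos(b),np.sin(b)], d@[np.sin(b),-np.cos(b)])
w=dict(np.load("w4.npz")); print(ray(w,(263,250.5),.092),ray(w,(388,250),.092),ray(w,(516,251),.092))
E
```

```text
[0.49231255 0.2355254  0.2502486 ] [[310.27422909 283.98383551]] boss seen xy [0.49067002 0.23589589] tool x,y off 0.0011555455449917735 0.0012246991393174268
[ 0.48540068 -0.10420161] [ 0.5053243  -0.19966514] [ 0.52448344 -0.29784147]
```

```bash
python3 - <<'E'
from h import *
t=np.array([.5526,.1455]); b=-2.568
bot.move_pose(np.r_[t,.165],quat(b))
def rep(n,g): s=bot.state(); print(n,g,s["tcp_pos"].round(4),s["contact_force"].round(2),s["wrist_torque"].round(2),round(s["finger_gap"],4),"t",round(s["time"],2))
rep("above",0)
g=bot.move_straight(np.r_[t,.132],velocity=.05,guard=8); rep("enter",g)
if not g:
    g=bot.move_straight(np.r_[t,.1045],velocity=.03,guard=30); rep("press",g)
E
```

```text
above 0 [0.5532 0.1438 0.1642] [ 0.2   0.02 -5.29] [ 0.08 -0.05  0.01] 0.0221 t 45.52
enter False [0.5529 0.1456 0.1323] [ 0.11 -0.54 -5.33] [-0.    0.03 -0.01] 0.0218 t 46.33
press False [0.5534 0.1459 0.106 ] [-2.59  1.23  5.89] [ 0.26  1.18 -0.03] 0.0222 t 47.4
```

```bash
python3 - <<'E'
from h import *
t=np.array([.5529,.1457])
def rep(n,g): s=bot.state(); print(n,g,s["tcp_pos"].round(4),s["contact_force"].round(2),s["wrist_torque"].round(2),round(s["finger_gap"],4),"t",round(s["time"],2))
for z in (.103,.101):
    g=bot.move_straight(np.r_[t,z],velocity=.02,guard=25); rep(z,g)
    if g: break
E
```

```text
0.103 False [0.5534 0.146  0.1058] [-9.13  0.93 13.76] [0.25 2.81 0.  ] 0.0223 t 47.65
0.101 False [0.5535 0.146  0.1057] [-12.74   0.4   26.24] [0.15 4.64 0.01] 0.0221 t 47.9
```

```bash
python3 - <<'E'
from h import *
t=np.array([.5531,.1458]); b=-2.568
bot.move_straight(np.r_[t,.1057],velocity=.03)
bot.gripper_to(.045); bot.move_straight(np.r_[t,.19],velocity=.12)
ty=np.array([np.sin(b),-np.cos(b)])
bot.move_pose(np.r_[t+ty*.07,.25],quat(b))
w=bot.camera("wrist"); cv2.imwrite("pics/w7.png",w["pixels"])
print(bot.state()["time"],bot.state()["contact_force"],"home boss top",proj(w,[[.551,.1459,.108]]),"10mm higher",proj(w,[[.551,.1459,.118]]))
E
```

```text
49.9167 [ 0.08969786 -0.45723434 -0.96333494] home boss top [[313.50075628 104.01049617]] 10mm higher [[313.55126126 104.4066149 ]]
```

View pics/w7.png

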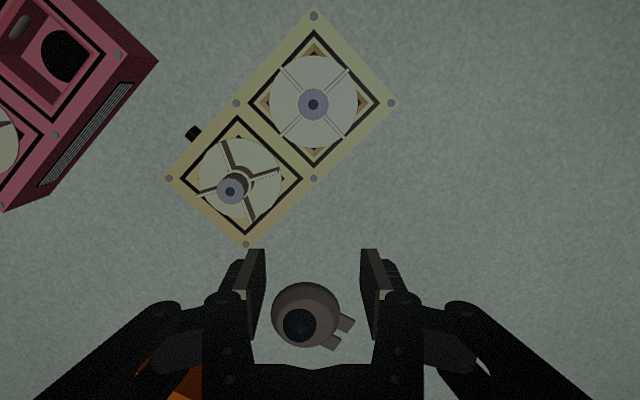

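The fan is square in the cream module's bay, boss at (313,104), where a seated one should appear. To confirm its height I'll touch the boss top lightly with the closed fingers, and take one enlarged crop.

```bash
python3 - <<'E'
from h import *
im=cv2.imread("pics/w7.png"); cv2.imwrite("pics/w7c.png",cv2.resize(im[0:260,150:410],None,fx=2.3,fy=2.3,interpolation=cv2.INTER_CUBIC))
t=np.array([.5531,.1458])
bot.gripper_to(0.0); bot.move_straight(np.r_[t,.15],velocity=.15)
g=bot.move_straight(np.r_[t,.118],velocity=.03,guard=4); s=bot.state(); print(g,s["tcp_pos"],s["contact_force"],s["finger_gap"])
bot.move_straight(np.r_[t,.22],velocity=.15); print(bot.state()["time"])
E
```

```text
True [0.55275653 0.14580474 0.12512487] [-1.27947129  0.19859988  6.63152426] -2.535497639680982e-05
52.9583
```

View pics/w7c.png

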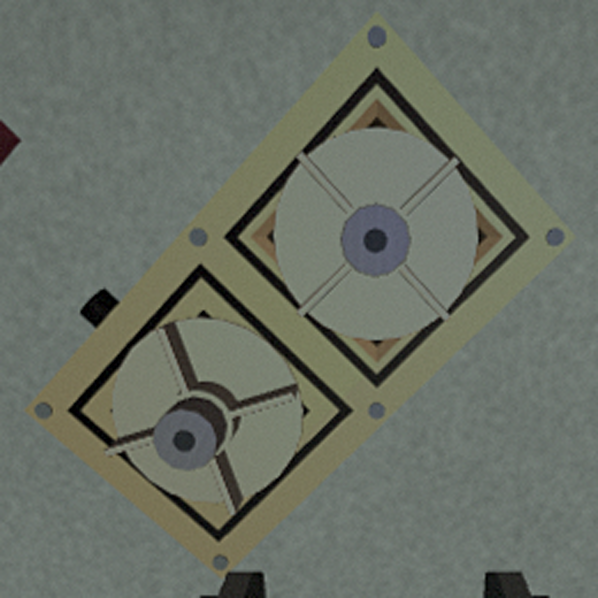

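The touch came at TCP z = 0.1251 m, so the boss top is at 0.108 m, exactly the fully-home height. In the crop the black motor corners lie evenly inside the chamfer around (376,237). I'm handing in.

```bash
python3 -c "
from workcell import bot
print(bot.hand_in()); print(bot.state()['time'])"
```

```text
the job is handed in; nothing more can be done
None
the job is handed in; nothing more can be done
```

The sound fan is fully home in the cream module's empty bay, and the other two fans are still in the tray. I handed in at about 53 s of the 69 s allowed.

- **Turning test:** I turned each impeller clockwise only, with both fingers between the vanes, by my estimate more than a quarter turn. The torque readings from that turn were too noisy to tell the fans apart.
- **Choosing the fan:** I then pushed one vane of each fan further the same way, stopping at a set force. The middle fan reached 3.2 N and the -y end fan reached 4 N. The fan nearest the module never reached 1.6 N, although its vanes clearly moved, so that is the one I took.
- **Seating:** It went in with about 11 N, then stopped rigidly at the expected depth under about 30 N.
- **Last checks:** A light touch put the boss top at 0.108 m, exactly the fully-home height. The last picture showed the fan square and centred in the bay.
- **Disagreements:** The wrist camera read about 1 mm off, and I corrected for it. I felt about 13 N sideways during the final press; I backed off before letting go. I did not take a final picture of the tray or the loose items.

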